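Press a setting square into a touch-off corner and hold it there

ROBOT

A 6-joint arm with a two-finger parallel gripper is mounted at the origin on a cart in front of the work surface, level with it; the furniture and walls round the work are solid. World frame = base frame: x ahead of the robot, y to its left, z up, the work surface at z = 0. Lengths are in m, angles in degrees, forces in N, time in s.
With the tool pointing down it reaches from about 0.35 to 0.85 m from the base axis. Payload 8.1 kg.
Tool frame: the origin (TCP) lies between the finger pads; the fingertips stand tip_reach ahead of it and the grasp point (between the pads) lies 6 mm ahead of it (tip_reach is the distance from the TCP to the fingertips, in m); z points along the fingers, y is the line along which they close (so a half turn about z gives the same grasp; the last joint's range is limited). The gripper opens to 85 mm and grips with 20 to 120 N. Pads are 22 mm wide; open, the fingers measure 114 mm over their backs; the gripper's body (76 mm by 85 mm) begins 54 mm behind the grasp point. The pads swing forward as they close: fully open they stand 13 mm farther back than shut.
Start: joints at [-75.195, 7.471, 85.268, -0, 87.261, -4.893], TCP at [0.202, -0.565, 0.256] pointing down, gripper open.
Joint ranges: [-169.43, 169.43], [-51.17, 129.36], [1.28, 143.12], [-76.62, 256.62], [0, 156.53], [-152.29, 152.29]. Speed limits (degrees/s): [136.94, 136.94, 159.86, 180, 180, 180].

INTERFACE

Orientations are given as a 3x3 rotation matrix whose columns are the frame's x, y, z axes.
In Python, from plant import state, get_image, camera_model, finish_job, tip_reach gives the robot as it stands. The module is installed in compiled form; this text tells all that it offers.
- The arm moves only by the shell command python3 -m handwheel 'ROWS'. ROWS is JSON, a list of rows, each a list of 3 entries, a list of its own where there are three numbers: the turn, a rotation vector about the tool's x, y, z in degrees, then the shift along the tool's x, y, z in units of 25 mm (1.0 is 25 mm), then the opening, from 0 (shut) to 1 (fully open). A call has exactly 10 rows; each row shifts and turns the commanded pose from where the row before left it, along the tool's axes as they then stand; what a row does not reach is not made up. A row lasts 1/10 s, in which the tool goes at most 50 mm and 8.59 degrees, less where a joint would pass 70% of its speed; a pose out of reach is approached as far as the arm can. A call is refused whole if a number of a shift passes 1 or a number of a turn 8.59, either way. A call with a gripper value outside its range is refused whole. The fingers move at their own pace and stop on an object; the grip force is fixed at half the most. Time passes only in rows, so rows that do not move let the fingers close, or fill a call up. It gives the time, the measured TCP pose, the force, the opening and the grip force at its end, in the units of the state.
- state(): the state, without advancing time (a new reading comes with each control period).
- get_image(name): name is "side" or "top" or "wrist"; returns the picture (400x640x3 uint8, red, green, blue); there is no depth.
- camera_model(name): a dict with "camera_matrix" (3x3 intrinsics, pixels), "world_from_camera" (4x4, takes a point from camera to world coordinates); the wrist camera has in their place "mount" (4x4, takes a point from camera to tool coordinates, whose origin is the TCP and whose axes are the flange's). Camera axes: x right, y down, z forward; pixel columns grow to the right and rows downward; lengths in m; the calibration is good to about 2 mm. A picture is of the moment at which its call begins: read the wrist's pose just before it. camera_model takes no time and is no camera call.
- finish_job(): hands the job in; it is judged then, once.
The state is a dict: "clock": time; "qpos": joint angles; "dq": joint speeds; "joint_efforts": joint torques, N m; "position": TCP position; "orientation": TCP orientation; "ft_force": force on the tool from outside, world axes, zero at the start; "torque": the same for the moment, N m; "gripper_width": finger opening in m; "gripper_force": force on a finger pad.
Only numpy, scipy, OpenCV 4.12 (cv2) and the standard library are available. Lean on these libraries where they do the work, as an engineer would, in place of code of your own. Each camera call takes 0.05 s, during which the arm holds its last target. There are 200 camera calls.

TASK

Pick up the steel setting square by its upright orange grip, lay it flat on the dark base plate and press it, heel first, into the corner between the two aluminium fences, until both its outer faces lie flush on the fences and both brass spring pins are pushed fully in. The pins push it back out if it is let go, so finish while still gripping the square and holding it pressed home, so that a colleague can zero the corner against it. Press gently, do not ram the fences, and leave the other things on the riser and the desk where they are.

Things in the scene. Friction and masses are not known exactly. Their poses are not given: they have to be found in the camera images.
- riser: fixed wooden monitor riser standing on the desk, the work board: 280 x 500 mm, its top flat at 70 mm above the desk. Origin on the desk under its centre
- square: loose steel L-square, about 0.35 kg, lying flat on the riser: two legs, outer faces 90 mm long, 22 mm wide, 12 mm thick. Orange upright grip bar over the origin: 16 mm along x, 40 mm along y, from 12 to 59 mm above the underside; grip across x. Origin: underside below the grip. +x: symmetry line out through the heel (outer corner); faces 45 degrees either side
- heel (a point): the heel of the square: the outer corner of its L at the underside, 45 mm along +x from the square's origin. Axes as the square's
- fixture: fixed corner on the riser: dark base plate 116 x 116 x 6 mm with two aluminium fences, 14 mm thick, 18 mm high above the plate, on adjoining edges. Origin: underside below the plate's centre, on the riser's top. +x: symmetry line into the inner corner, within 30 degrees of straight away from the robot; fence faces at 45 degrees either side. Home: square's x along this x, heel at the corner
- corner (a point): the inner corner between the two fence faces, at the plate's upper surface, 62.2 mm along +x from the fixture's origin and 6 mm above the riser's top. Axes as the fixture's
- fence_left: the aluminium fence on the +y side of the fixture's x axis; 102 mm of free face, 18 mm high above the plate. Its origin and axes are the fixture's. A push of 15 to 25 N on the grip along the fixture's x seats the square (pins and sliding friction take up to half of it); the square must not press on a fence with more than 40 N
- fence_right: the aluminium fence on the -y side of the fixture's x axis; likewise
- pin_left (a joint): brass spring pin, 8 mm across, that sticks 5 mm out of the left fence's face, 65 mm from the corner, 6.5 mm above the plate. Value: how far it is pushed in, 0 when out, 0.005 m when flush with the fence face. It takes 1.3 N to start and 2.5 N flush, and springs back out
- pin_right (a joint): the same pin in the right fence
- vial: green-capped reagent vial, 23 mm across and 53 mm high, standing on the riser; origin under its centre
- dish: clear petri dish with lid, 60 mm across and 15 mm high, lying on the riser; origin under its centre
- jar: white sample jar with yellow lid, 65 mm across and 84 mm high, on the desk to the left of the riser; origin under its centre
- tape: green roll of tape lying on the desk in front of the riser, at the right, 92 mm across and 19 mm high; origin under its centre
- timer: small white bench timer, 70 x 62 x 18 mm, on the desk at the left front; origin under its centre
- tips_blue: blue pipette-tip box with its lid shut, 90 x 125 x 91 mm, on the desk behind the riser, to the right; origin under its centre
- bottle: white wide-mouth bottle, 62 mm across and 102 mm high, on the desk behind the riser, to the left; origin under its centre

How it is judged:
By the outcome, as a careful person would: the job done as asked, in the order asked, and still so for the second after the job is handed in, while the arm keeps its last pose, push and grip.
It also fails if it takes over 56 s, if anything falls off the work surface, if the arm or the gripper's body presses on something with over 40 N, if the wrist force passes 120 N, or if a joint passes its speed limit or range.

## Working session

There is one attempt and no reset: what is moved stays moved. The work goes in short steps, Python scripts to look and compute and a shell command to move; the robot and the scene stay as the last step left them, time stands still between calls to the robot, and variables do not carry over. Pictures are saved under pics/ and viewed, at most 10 in all, crops included, and the job is handed in when it is done.

```bash
mkdir -p pics
python3 - <<'E'
from plant import *
import cv2,numpy as np
s=state();print(s['clock'],s['position'],s['orientation'],s['gripper_width'],tip_reach if not callable(tip_reach) else tip_reach())
for n in ['top','side']:
    cv2.imwrite(f'pics/{n}0.png',get_image(n)[:,:,::-1]);m=camera_model(n);print(n,np.round(m['camera_matrix'],2).tolist(),np.round(m['world_from_camera'],4).tolist())
print(camera_model('wrist'))
E
```

```text
0.0 [ 0.20213698 -0.56439694  0.25522624] [[ 9.41473465e-01  3.37086711e-01 -5.14329794e-04]
 [ 3.37087083e-01 -9.41471778e-01  1.78620450e-03]
 [ 1.17878814e-04 -1.85503807e-03 -9.99998272e-01]] 0.08517929664338192 0.025
top [[394.49, 0.0, 323.97], [0.0, 394.49, 202.4], [0.0, 0.0, 1.0]] [[0.0148, -0.9963, 0.0842, 0.4633], [-0.9993, -0.0118, 0.0362, -0.0179], [-0.0351, -0.0847, -0.9958, 1.0003], [0.0, 0.0, 0.0, 1.0]]
side [[464.49, 0.0, 329.15], [0.0, 464.49, 200.96], [0.0, 0.0, 1.0]] [[0.9982, -0.0014, 0.0592, 0.5083], [-0.0557, -0.363, 0.9301, -1.0409], [0.0202, -0.9318, -0.3625, 0.5085], [0.0, 0.0, 0.0, 1.0]]
{'camera_matrix': array([[292.49551704,   0.        , 320.45806022],
       [  0.        , 292.49551704, 197.08859434],
       [  0.        ,   0.        ,   1.        ]]), 'mount': array([[ 1.16680458e-04, -9.63643074e-01, -2.67192836e-01,
         6.71693510e-02],
       [ 9.99999853e-01, -2.89141122e-05,  5.40970059e-04,
        -3.28596862e-04],
       [-5.29027695e-04, -2.67192860e-01,  9.63642929e-01,
        -1.18239586e-01],
       [ 0.00000000e+00,  0.00000000e+00,  0.00000000e+00,
         1.00000000e+00]])}
```

View pics/top0.png

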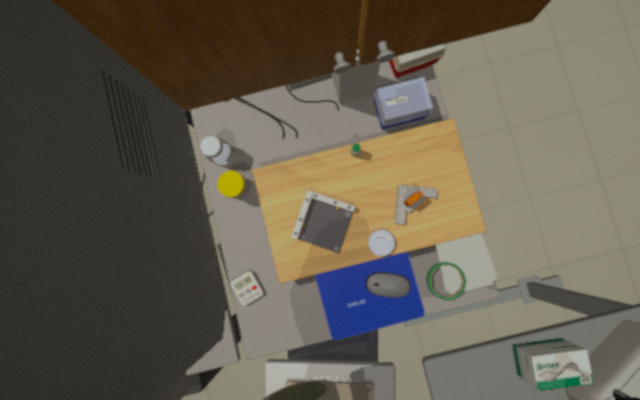

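View pics/side0.png

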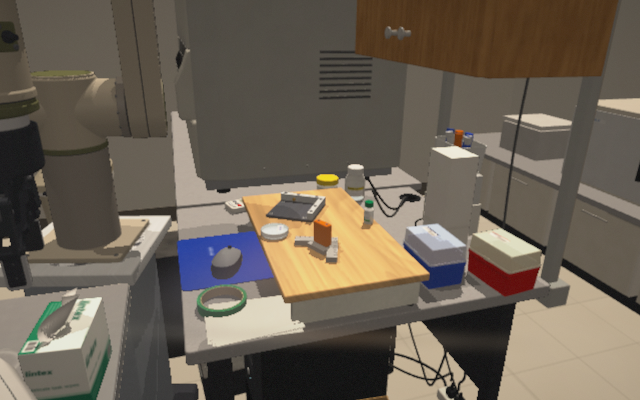

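The top view shows the square near (412,200) and the fixture near (325,222). The dish is at (381,242) and the vial at (356,149). In the side view the orange grip is at about (322,232). I'll enlarge both.

Run:
```python
import cv2,numpy as np
t=cv2.imread('pics/top0.png');s=cv2.imread('pics/side0.png')
a=cv2.resize(t[170:265,280:450],None,fx=4.7,fy=4.7,interpolation=cv2.INTER_CUBIC)[:300*2]
cv2.imwrite('pics/tc.png',a[:, :800])
b=cv2.resize(s[180:280,230:390],None,fx=5,fy=5,interpolation=cv2.INTER_CUBIC)
cv2.imwrite('pics/sc.png',b)
```

```text
(no output)
```

View pics/tc.png

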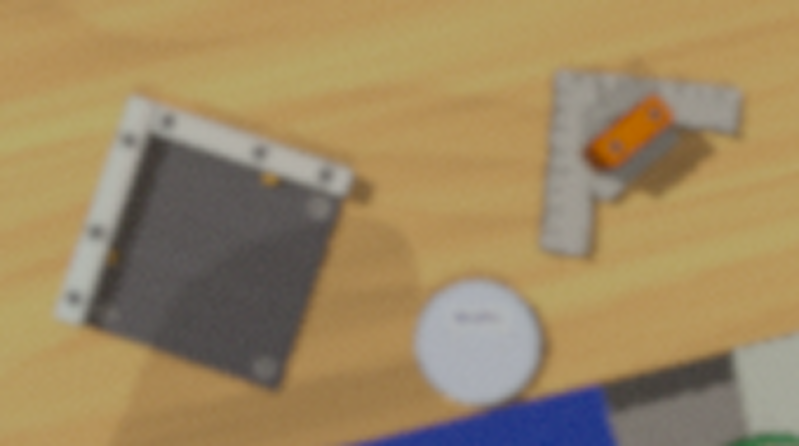

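View pics/sc.png

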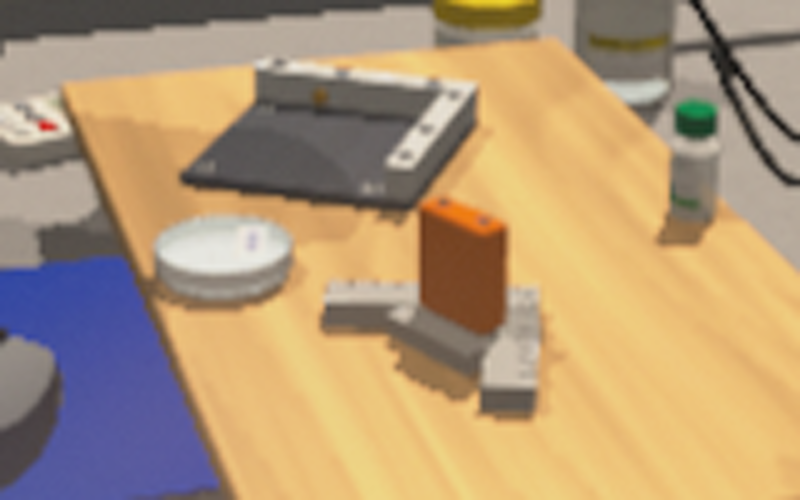

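The top crop shows the square's heel at (558,72), its leg ends at (741,90) and (543,245), and the grip top centred at (631,133). The fence's outer corner is at (133,97), with fence ends at (355,168) and (57,315). In the side crop the grip top is at about (463,216) and the fence's outer corner at (477,88).

```bash
cat > h.py <<'E'
import numpy as np
from plant import *
def ray(n,p,pose=None):
    m=camera_model(n);K=np.array(m['camera_matrix'])
    T=np.array(m['world_from_camera']) if n!='wrist' else pose@np.array(m['mount'])
    d=T[:3,:3]@np.linalg.solve(K,[p[0],p[1],1.]);return T[:3,3],d
def atz(r,z): return r[0]+r[1]*(z-r[0][2])/r[1][2]
def tri(rs):
    A=0;b=0;L=[]
    for o,d in rs:
        d=d/np.linalg.norm(d);P=np.eye(3)-np.outer(d,d);A=A+P;b=b+P@o
    x=np.linalg.solve(A,b);return x,[np.linalg.norm((np.eye(3)-np.outer(d,d)/(d@d))@(x-o)) for o,d in rs]
def tcp():
    s=state();T=np.eye(4);T[:3,:3]=s['orientation'];T[:3,3]=s['position'];return T
E
python3 - <<'E'
from h import *
np.set_printoptions(precision=4,suppress=True)
t=lambda u,v:ray('top',(280+u/4.7,170+v/4.7))
s=lambda u,v:ray('side',(230+u/5,180+v/5))
print('grip',tri([t(631,133),s(463,216)]))
print('fence corner',tri([t(133,97),s(477,88)]), 'lend',tri([t(57,315),s(258,64)]))
print('plate rear',tri([t(275,388),s(182,178)]),'plate right',tri([t(342,200),s(412,207)]))
print('heel',tri([t(558,72),s(538,290)]),'lend',tri([t(543,245),s(328,288)]),'rend',tri([t(741,90),s(535,392)]))
h,l,r=[atz(t(*p),.082)[:2] for p in [(558,72),(543,245),(741,90)]]
ang=lambda v:np.degrees(np.arctan2(v[1],v[0]))
print('sq legs',np.linalg.norm(l-h),np.linalg.norm(r-h),ang(h-l),ang(h-r),'mid')
f=[atz(t(*p),.094)[:2] for p in [(133,97),(57,315),(355,168)]]
print(f,ang(f[0]-f[1]),ang(f[0]-f[2]),np.linalg.norm(f[0]-f[1]),np.linalg.norm(f[0]-f[2]))
g=[atz(t(*p),.129)[:2] for p in [(655,97),(672,113),(607,170),(588,150)]]
print(np.mean(g,0),ang(g[0]-g[3]),ang(g[1]-g[2]));print(h)
E
```

```text
grip (array([ 0.5496, -0.1854,  0.1269]), [np.float64(0.0009408133752182868), np.float64(0.0009408133752182819)])
fence corner (array([0.5677, 0.052 , 0.0916]), [np.float64(0.0005433841446732076), np.float64(0.000543384144673341)]) lend (array([0.4581, 0.0873, 0.0916]), [np.float64(0.0012117574051859032), np.float64(0.0012117574051858458)])
plate rear (array([ 0.4248, -0.0198,  0.0735]), [np.float64(4.251456785470166e-05), np.float64(4.251456785459138e-05)]) plate right (array([ 0.526 , -0.0523,  0.0718]), [np.float64(0.007310798340270246), np.float64(0.007310798340269864)])
heel (array([ 0.5836, -0.1585,  0.0806]), [np.float64(0.0004370426701369182), np.float64(0.0004370426701366067)]) lend (array([ 0.4964, -0.1513,  0.0787]), [np.float64(0.0008683405311804094), np.float64(0.0008683405311803461)]) rend (array([ 0.5757, -0.2484,  0.0806]), [np.float64(0.0006007789532156716), np.float64(0.0006007789532158365)])
sq legs 0.08616379522401098 0.09015767127191433 -4.950111645590113 84.89112126060962 mid
[array([0.5669, 0.0518]), array([0.4593, 0.0871]), array([ 0.5331, -0.0576])] -18.149393781803802 72.8534789385856 0.1131911095794206 0.11452922725070738
[ 0.5487 -0.1848] -51.00813493552497 -48.165432834086324
[ 0.583  -0.1582]
```

```bash
python3 -m handwheel '[[[0,0,0],[0.96,-0.5,0],1],[[0,0,0],[0.96,-0.5,0],1],[[0,0,0],[0.96,-0.5,0],1],[[0,0,0],[0.96,-0.5,0],1],[[0,0,0],[0.96,-0.5,0],1],[[0,0,0],[0.96,-0.5,0],1],[[0,0,0],[0.96,-0.5,0],1],[[0,0,0],[0.96,-0.5,0],1],[[0,0,0],[0.96,-0.5,0],1],[[0,0,0],[0.96,-0.5,0],1]]'; python3 -m handwheel '[[[0,0,0],[0.96,-0.5,0],1],[[0,0,0],[0.96,-0.5,0],1],[[0,0,0],[0.96,-0.5,0],1],[[0,0,0],[0.96,-0.5,0],1],[[0,0,0],[0.96,-0.5,0],1],[[0,0,0],[0.96,-0.5,0],1],[[0,0,0],[0.96,-0.5,0],1],[[0,0,0],[0.96,-0.5,0],1],[[0,0,0],[0.96,-0.5,0],1],[[0,0,-8],[0,0,0],1]]'; python3 -m handwheel '[[[0,0,-8],[0,0,0],1],[[0,0,-8],[0,0,0],1],[[0,0,-8],[0,0,0],1],[[0,0,-8],[0,0,0],1],[[0,0,-8],[0,0,0],1],[[0,0,-8],[0,0,0],1],[[0,0,-8],[0,0,0],1],[[0,0,-8],[0,0,0],1],[[0,0,-8],[0,0,0],1],[[0,0,-8],[0,0,0],1]]'; python3 -m handwheel '[[[0,0,-8],[0,0,0],1],[[0,0,-8],[0,0,0],1],[[0,0,-6.3],[0,0,0],1],[[0,0,0],[0,0,0],1],[[0,0,0],[0,0,0],1],[[0,0,0],[0,0,0],1],[[0,0,0],[0,0,0],1],[[0,0,0],[0,0,0],1],[[0,0,0],[0,0,0],1],[[0,0,0],[0,0,0],1]]'
python3 - <<'E'
from h import *
import cv2
T=tcp();np.save('T1.npy',T);print(T.round(4),state()['qpos'],state()['ft_force'])
cv2.imwrite('pics/w1.png',get_image('wrist')[:,:,::-1])
E
```

```text
clock: 1.1
position: [0.3865, -0.3652, 0.2558]
orientation: [[0.941, 0.337, -0.001], [0.337, -0.941, 0.001], [-0.0, -0.001, -1.0]]
ft_force: [-0.3, -0.2, -0.0]
gripper_width: 0.0851
gripper_force: 0.0
clock: 2.1
position: [0.5529, -0.1849, 0.2556]
orientation: [[0.884, 0.467, -0.0], [0.467, -0.884, 0.001], [0.0, -0.001, -1.0]]
ft_force: [0.1, -0.6, 0.4]
gripper_width: 0.0853
gripper_force: 0.0
clock: 3.1
position: [0.5513, -0.1875, 0.2557]
orientation: [[-0.309, 0.951, -0.001], [0.951, 0.309, 0.0], [0.001, -0.001, -1.0]]
ft_force: [-0.7, 0.3, -0.7]
gripper_width: 0.0853
gripper_force: 0.0
clock: 4.1
position: [0.5515, -0.1876, 0.2563]
orientation: [[-0.643, 0.766, 0.0], [0.766, 0.643, -0.0], [-0.0, 0.0, -1.0]]
ft_force: [0.4, -0.5, -1.1]
gripper_width: 0.0853
gripper_force: 0.0
[[-6.425e-01  7.663e-01  1.000e-04  5.515e-01]
 [ 7.663e-01  6.425e-01 -0.000e+00 -1.876e-01]
 [-1.000e-04  0.000e+00 -1.000e+00  2.563e-01]
 [ 0.000e+00  0.000e+00  0.000e+00  1.000e+00]] [-2.38259914e+01  4.77946923e+00  8.81491467e+01  5.57110542e-04
  8.70672013e+01 -6.38071004e+01] [ 0.40797296 -0.47372636 -1.13206597]
```

View pics/w1.png

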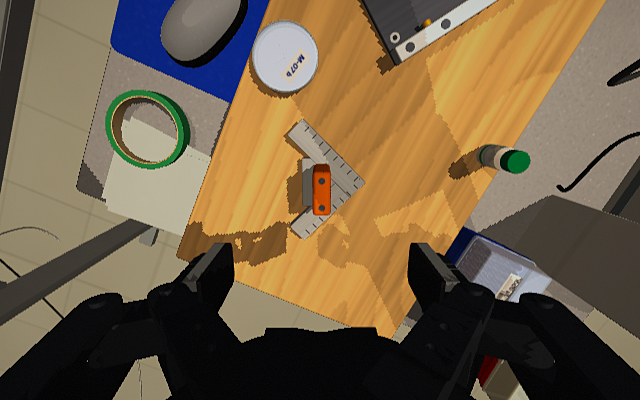

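The wrist view shows the grip's screws at (321,182) and (321,207). The heel is at (365,183), the grip lies along the image's vertical, and the fixture's right fence end is at top right.

Run:
```python
from h import *
np.set_printoptions(precision=4,suppress=True)
T=np.load('T1.npy');w=lambda u,v:ray('wrist',(u,v),T)
g=atz(w(321.3,194.5),.129);print('grip',g, tri([w(321.3,194.5),ray('top',(280+631/4.7,170+133/4.7)),ray('side',(230+463/5,180+216/5))]))
h=atz(w(365,183),.082);a=atz(w(299,120),.082);b=atz(w(305,240),.082)
ang=lambda v:np.degrees(np.arctan2(v[1],v[0]))
print(h,ang(h-a),ang(h-b),np.linalg.norm(h-a),np.linalg.norm(h-b), h-.045*np.array([.766,.643,0]))
print('screw axis',ang(w(321,182)[1]-w(321,207)[1]))
print('in tool',T[:3,:3].T@(g-T[:3,3])/.025)
```

```text
grip [ 0.5504 -0.1856  0.129 ] (array([ 0.5499, -0.1857,  0.1271]), [np.float64(0.000846999650884704), np.float64(0.0013716331360302337), np.float64(0.0005470575936937028)])
[ 0.585  -0.1571  0.082 ] -3.2387997489734386 85.35853000230142 0.09107404895817985 0.08871319058152954 [ 0.5505 -0.186   0.082 ]
screw axis 130.00754192293775
in tool [0.0884 0.0159 5.0929]
```

```bash
python3 -m handwheel '[[[0,0,0],[0.08,0.02,0.8],1],[[0,0,0],[0,0,0.8],1],[[0,0,0],[0,0,0.8],1],[[0,0,0],[0,0,0.8],1],[[0,0,0],[0,0,0.8],1],[[0,0,0],[0,0,0.6],1],[[0,0,0],[0,0,0.4],1],[[0,0,0],[0,0,0.3],1],[[0,0,0],[0,0,0.2],1],[[0,0,0],[0,0,0],1]]'; python3 -m handwheel '[[[0,0,0],[0,0,0],0],[[0,0,0],[0,0,0],0],[[0,0,0],[0,0,0],0],[[0,0,0],[0,0,0],0],[[0,0,0],[0,0,0],0],[[0,0,0],[0,0,0],0],[[0,0,0],[0,0,0],0],[[0,0,0],[0,0,0],0],[[0,0,0],[0,0,0],0],[[0,0,0],[0,0,0],0]]'
```

```text
clock: 5.15
position: [0.5506, -0.1857, 0.1185]
orientation: [[-0.643, 0.766, -0.0], [0.766, 0.643, 0.0], [0.0, -0.0, -1.0]]
ft_force: [-0.0, 0.4, 0.2]
gripper_width: 0.0852
gripper_force: 0.0
clock: 6.15
position: [0.5509, -0.1858, 0.1192]
orientation: [[-0.643, 0.766, 0.001], [0.766, 0.643, -0.0], [-0.001, 0.0, -1.0]]
ft_force: [0.5, 1.1, 3.9]
gripper_width: 0.0153
gripper_force: 59.7
```

```bash
python3 -m handwheel '[[[0,0,0],[0,0,-0.3],0],[[0,0,0],[0,0,-0.7],0],[[0,0,0],[0,0,-0.7],0],[[0,0,0],[0,0,-0.7],0],[[0,0,0],[0,0,-0.6],0],[[0,0,0],[0.8,0.24,0],0],[[0,0,0],[0.8,0.24,0],0],[[0,0,0],[0.8,0.24,0],0],[[0,0,0],[0.8,0.24,0],0],[[0,0,0],[0.8,0.24,0],0]]'; python3 -m handwheel '[[[0,0,6.3],[0,0,0],0],[[0,0,6.3],[0,0,0],0],[[0,0,0],[0,0,0],0],[[0,0,0],[0,0,0],0],[[0,0,0],[0,0,0],0],[[0,0,0],[0,0,0],0],[[0,0,0],[0,0,0],0],[[0,0,0],[0,0,0],0],[[0,0,0],[0,0,0],0],[[0,0,0],[0,0,0],0]]'
python3 - <<'E'
from h import *
import cv2
T=tcp();np.save('T2.npy',T);print(T.round(4),state()['ft_force'],state()['torque'])
im=get_image('wrist')[:,:,::-1];cv2.imwrite('pics/w2.png',im)
cv2.imwrite('pics/w2c.png',cv2.resize(im[0:270,150:510],None,fx=2.2,fy=2.2,interpolation=cv2.INTER_CUBIC))
E
```

```text
clock: 7.15
position: [0.5084, -0.0891, 0.1935]
orientation: [[-0.643, 0.766, -0.001], [0.766, 0.643, 0.0], [0.001, -0.001, -1.0]]
ft_force: [0.6, -0.7, -3.0]
gripper_width: 0.0152
gripper_force: 58.7
clock: 8.15
position: [0.5094, -0.0899, 0.1938]
orientation: [[-0.46, 0.888, 0.0], [0.888, 0.46, -0.0], [-0.0, 0.0, -1.0]]
ft_force: [-0.4, 0.1, -2.9]
gripper_width: 0.0154
gripper_force: 58.8
[[-0.4603  0.8878  0.      0.5094]
 [ 0.8878  0.4603 -0.     -0.0899]
 [-0.      0.     -1.      0.1938]
 [ 0.      0.      0.      1.    ]] [-0.38086698  0.14608204 -2.88669455] [ 0.01652695 -0.02151095 -0.02360396]
```

View pics/w2c.png

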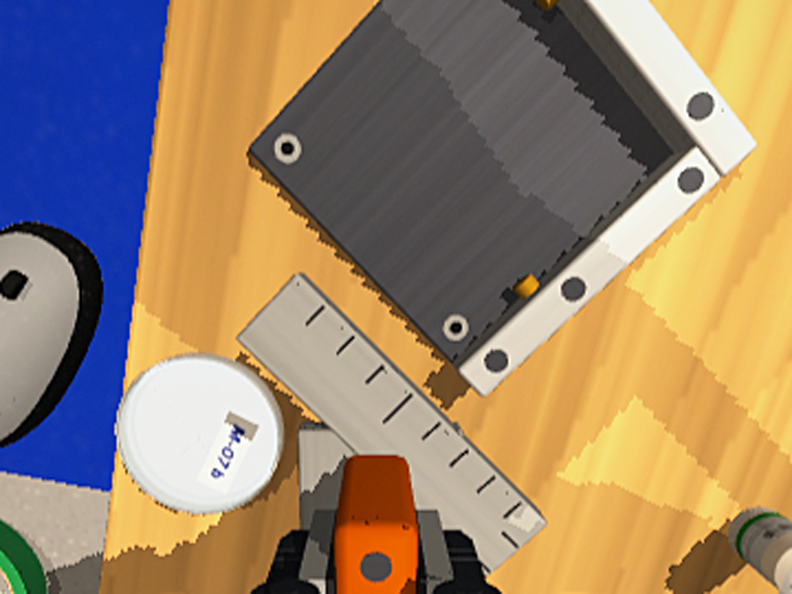

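The crop shows the fences' outer corner at (757,144) and their inner top corner at (695,147). The right fence end is at (487,396) and the plate's rear corner at (250,153). The held square's heel is at (545,522), with its left leg end at (302,274).

Run:
```python
from h import *
np.set_printoptions(precision=4,suppress=True)
T=np.load('T2.npy');w=lambda u,v,z:atz(ray('wrist',(150+(u-.6)/2.2,(v-.6)/2.2),T),z)
ang=lambda v:np.degrees(np.arctan2(v[1],v[0]))
oc=w(757,144,.094);re=w(487,396,.094);ic=w(695,147,.094);pr=w(250,153,.076);li=w(585,0,.094);lo=w(652,0,.094);pc=w(672,152,.076)
print('outer',oc,'len',np.linalg.norm(oc-re),'ang R',ang(oc-re),'ang L',ang(ic-li),ang(oc-lo),'plate right edge',ang(w(455,365,.076)-pr)+90, ang(w(385,0,.076)-pr))
print('inner',ic,'plate corner',pc,'rear',pr,np.linalg.norm(pr-ic),np.linalg.norm(oc-pr))
print('axis rear->corner',ang(ic-pr),ang(oc-pr))
h=w(545,522,.1566);l=w(302,274,.1566);print('heel',h,'leg',np.linalg.norm(h-l),'ang',ang(h-l)+45)
print('heel in tool',T[:3,:3].T@(h-T[:3,3]))
```

```text
outer [0.5681 0.0549 0.094 ] len 0.11384331608327003 ang R 72.32672315124522 ang L -19.30285094598183 -19.128702948044214 plate right edge 72.20237695154714 72.25381396513761
inner [0.5514 0.0453 0.094 ] plate corner [0.5514 0.0466 0.076 ] rear [ 0.4244 -0.0196  0.076 ] 0.14371747589915987 0.16282421510805645
axis rear->corner 27.065902185291314 27.412463245881973
heel [ 0.5478 -0.0688  0.1566] leg 0.08771908995706233 ang 26.80847862097226
heel in tool [0.001  0.0438 0.0372]
```

```bash
python3 -m handwheel '[[[0,0,0],[0.8,0.28,0],0],[[0,0,0],[0.8,0.28,0],0],[[0,0,0],[0.8,0.28,0],0],[[0,0,0],[0.8,0.28,0],0],[[0,0,0],[0.8,0.26,0],0],[[0,0,0],[0.04,0,0],0],[[0,0,0],[0,0,0.5],0],[[0,0,0],[0,0,0.6],0],[[0,0,0],[0,0,0.4],0],[[0,0,0],[0,0,0.3],0]]';  python3 -m handwheel '[[[0,0,0],[0,0,0.2],0],[[0,0,0],[0,0,0.2],0],[[0,0,0],[0,0,0.2],0],[[0,0,0],[0,0,0.1],0],[[0,0,0],[0,0,0.1],0],[[0,0,0],[0,0,0],0],[[0,0,0],[0,0,0],0],[[0,0,0],[0,0,0],0],[[0,0,0],[0,0,0],0],[[0,0,0],[0,0,0],0]]'
python3 - <<'E'
from h import *
import cv2
T=tcp();np.save('T3.npy',T);print(T.round(4),state()['ft_force'],state()['torque'])
im=get_image('wrist')[:,:,::-1];cv2.imwrite('pics/w3.png',im)
cv2.imwrite('pics/w3c.png',cv2.resize(im[0:270,150:510],None,fx=2.2,fy=2.2,interpolation=cv2.INTER_CUBIC))
E
```

```text
clock: 9.2
position: [0.4924, 0.0151, 0.1465]
orientation: [[-0.459, 0.888, -0.003], [0.888, 0.459, 0.0], [0.001, -0.003, -1.0]]
ft_force: [-1.3, 0.3, -3.1]
gripper_width: 0.0155
gripper_force: 58.8
clock: 10.2
position: [0.4936, 0.0157, 0.129]
orientation: [[-0.46, 0.888, 0.0], [0.888, 0.46, -0.0], [-0.0, 0.0, -1.0]]
ft_force: [-0.5, 0.4, -2.5]
gripper_width: 0.0151
gripper_force: 58.9
[[-4.602e-01  8.878e-01  4.000e-04  4.936e-01]
 [ 8.878e-01  4.602e-01 -0.000e+00  1.570e-02]
 [-2.000e-04  3.000e-04 -1.000e+00  1.290e-01]
 [ 0.000e+00  0.000e+00  0.000e+00  1.000e+00]] [-0.48889194  0.40658259 -2.51090681] [ 0.00447801 -0.06226809 -0.02711084]
```

View pics/w3c.png

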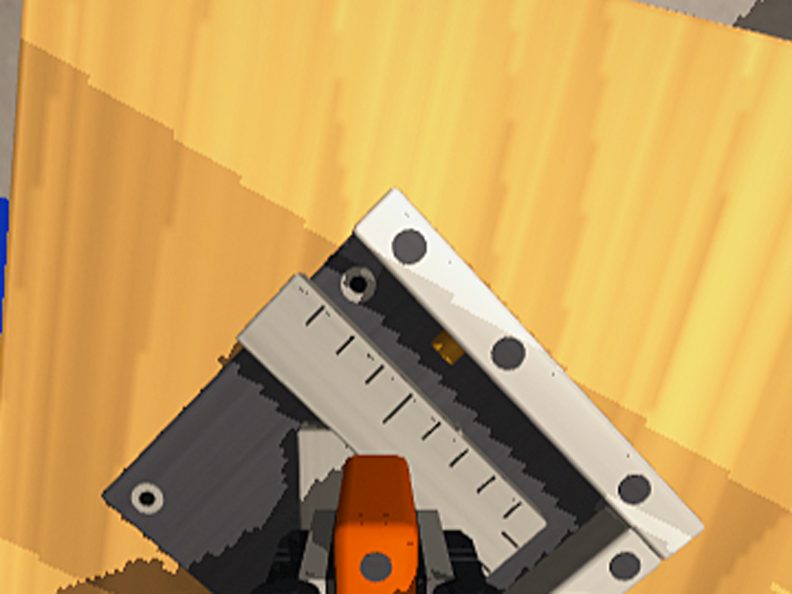

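The square hangs about 4 mm above the plate and is clear of the pins. Its edge runs (302,274)–(545,522), and the fence's outer edge runs (397,188)–(704,525). Next I'll compare their angles.

Run:
```python
from h import *
np.set_printoptions(precision=4,suppress=True)
T=np.load('T3.npy');w=lambda u,v,z:atz(ray('wrist',(150+(u-.6)/2.2,(v-.6)/2.2),T),z)
ang=lambda v:np.degrees(np.arctan2(v[1],v[0]))
f0,f1=w(397,188,.094),w(704,525,.094);i0,i1=w(357,229,.094),w(630,530,.094)
h=w(545,522,.092);l=w(302,274,.092)
print('fence',ang(f1-f0)+45,ang(i1-i0)+45,np.linalg.norm(f1-f0),'sq',ang(h-l)+45,np.linalg.norm(h-l))
a=np.radians(27.2);x=np.array([np.cos(a),np.sin(a)]);R=np.array([x,[-x[1],x[0]]])
n=np.array([np.cos(a+np.pi/4),np.sin(a+np.pi/4)])
print('outer',f1,'inner corner est',f1[:2]-.0198*x,i1,'heel',h)
print('corner-heel in fixture axes mm',1e3*R@(f1[:2]-.0198*x-h[:2]),1e3*R@(i1-h)[:2])
```

```text
fence 26.817628937757238 25.741776886850893 0.11373937913574655 sq 26.79886707031753 0.08759303887769765
outer [0.5678 0.0554 0.094 ] inner corner est [0.5501 0.0464] [0.5517 0.0455 0.094 ] heel [0.532  0.0368 0.092 ]
corner-heel in fixture axes mm [20.5338  0.1883] [21.4799 -1.2773]
```

```bash
python3 -m handwheel '[[[0,0,0],[0,0,0.03],0],[[0,0,0],[0,0,0.03],0],[[0,0,0],[0,0,0.03],0],[[0,0,0],[0,0,0.03],0],[[0,0,0],[0,0,0],0],[[0,0,0],[0,0,0],0],[[0,0,0],[0,0,0],0],[[0,0,0],[0,0,0],0],[[0,0,0],[0,0,0],0],[[0,0,0],[0,0,0],0]]'
```

```text
clock: 11.25
position: [0.4935, 0.0157, 0.1258]
orientation: [[-0.46, 0.888, 0.0], [0.888, 0.46, 0.0], [-0.0, 0.0, -1.0]]
ft_force: [-0.2, 0.0, -2.7]
gripper_width: 0.0155
gripper_force: 58.9
```

```bash
python3 -m handwheel '[[[0,0,0],[0,0,0.02],0],[[0,0,0],[0,0,0.02],0],[[0,0,0],[0,0,0],0],[[0,0,0],[0,0,0],0],[[0,0,0],[0,0,0],0],[[0,0,0],[0,0,0],0],[[0,0,0],[0,0,0],0],[[0,0,0],[0,0,0],0],[[0,0,0],[0,0,0],0],[[0,0,0],[0,0,0],0]]'
```

```text
clock: 12.25
position: [0.4936, 0.0157, 0.1251]
orientation: [[-0.46, 0.888, 0.0], [0.888, 0.46, 0.0], [-0.0, 0.0, -1.0]]
ft_force: [-3.9, 0.9, 5.9]
gripper_width: 0.0151
gripper_force: 59.9
```

```bash
python3 -m handwheel '[[[0,0,0],[0,0.06,0],0],[[0,0,0],[0,0.06,0],0],[[0,0,0],[0,0.06,0],0],[[0,0,0],[0,0.06,0],0],[[0,0,0],[0,0.06,0],0],[[0,0,0],[0,0.06,0],0],[[0,0,0],[0,0.06,0],0],[[0,0,0],[0,0.06,0],0],[[0,0,0],[0,0,0],0],[[0,0,0],[0,0,0],0]]'; python3 -m handwheel '[[[0,0,0],[0,0.03,0],0],[[0,0,0],[0,0.03,0],0],[[0,0,0],[0,0.03,0],0],[[0,0,0],[0,0.03,0],0],[[0,0,0],[0,0,0],0],[[0,0,0],[0,0,0],0],[[0,0,0],[0,0,0],0],[[0,0,0],[0,0,0],0],[[0,0,0],[0,0,0],0],[[0,0,0],[0,0,0],0]]'
```

```text
clock: 13.25
position: [0.5045, 0.0209, 0.1251]
orientation: [[-0.46, 0.888, 0.001], [0.888, 0.46, -0.001], [-0.001, 0.0, -1.0]]
ft_force: [-2.6, -2.0, 4.6]
gripper_width: 0.0151
gripper_force: 60.0
clock: 14.25
position: [0.5065, 0.0222, 0.1251]
orientation: [[-0.46, 0.888, -0.001], [0.888, 0.46, -0.001], [-0.0, -0.001, -1.0]]
ft_force: [-6.8, -3.7, 8.1]
gripper_width: 0.0156
gripper_force: 60.5
```

```bash
python3 -m handwheel '[[[0,0,0],[0,0.02,0],0],[[0,0,0],[0,0.02,0],0],[[0,0,0],[0,0.02,0],0],[[0,0,0],[0,0.02,0],0],[[0,0,0],[0,0.02,0],0],[[0,0,0],[0,0,0],0],[[0,0,0],[0,0,0],0],[[0,0,0],[0,0,0],0],[[0,0,0],[0,0,0],0],[[0,0,0],[0,0,0],0]]'
```

```text
clock: 15.25
position: [0.5083, 0.0231, 0.1252]
orientation: [[-0.46, 0.888, -0.002], [0.888, 0.46, -0.001], [-0.0, -0.002, -1.0]]
ft_force: [-8.7, -4.0, 11.2]
gripper_width: 0.0153
gripper_force: 60.9
```

```bash
python3 -m handwheel '[[[0,0,0],[0,0.01,0],0],[[0,0,0],[0,0.01,0],0],[[0,0,0],[0,0.01,0],0],[[0,0,0],[0,0.01,0],0],[[0,0,0],[0,0,0],0],[[0,0,0],[0,0,0],0],[[0,0,0],[0,0,0],0],[[0,0,0],[0,0,0],0],[[0,0,0],[0,0,0],0],[[0,0,0],[0,0,0],0]]'
```

```text
clock: 16.25
position: [0.5091, 0.0235, 0.1252]
orientation: [[-0.46, 0.888, -0.002], [0.888, 0.46, -0.001], [-0.0, -0.002, -1.0]]
ft_force: [-10.3, -5.4, 11.3]
gripper_width: 0.0152
gripper_force: 61.0
```

```bash
python3 -m handwheel '[[[0,0,0],[0,0.01,0],0],[[0,0,0],[0,0.01,0],0],[[0,0,0],[0,0.01,0],0],[[0,0,0],[0,0,0],0],[[0,0,0],[0,0,0],0],[[0,0,0],[0,0,0],0],[[0,0,0],[0,0,0],0],[[0,0,0],[0,0,0],0],[[0,0,0],[0,0,0],0],[[0,0,0],[0,0,0],0]]'
```

```text
clock: 17.25
position: [0.5097, 0.0237, 0.1251]
orientation: [[-0.46, 0.888, -0.002], [0.888, 0.46, -0.001], [-0.0, -0.002, -1.0]]
ft_force: [-10.3, -5.7, 11.4]
gripper_width: 0.0155
gripper_force: 61.1
```

```bash
python3 -m handwheel '[[[0,0,0],[0,0.01,0],0],[[0,0,0],[0,0.01,0],0],[[0,0,0],[0,0,0],0],[[0,0,0],[0,0,0],0],[[0,0,0],[0,0,0],0],[[0,0,0],[0,0,0],0],[[0,0,0],[0,0,0],0],[[0,0,0],[0,0,0],0],[[0,0,0],[0,0,0],0],[[0,0,0],[0,0,0],0]]'
python3 - <<'E'
from h import *
import cv2
T=tcp();np.save('T4.npy',T);s=state();print(s['position'],s['ft_force'],s['torque'])
im=get_image('wrist')[:,:,::-1]
cv2.imwrite('pics/w4c.png',cv2.resize(im[80:280,230:480],None,fx=3,fy=3,interpolation=cv2.INTER_CUBIC))
E
```

```text
clock: 18.25
position: [0.5099, 0.0239, 0.1252]
orientation: [[-0.46, 0.888, -0.002], [0.888, 0.46, -0.002], [-0.0, -0.003, -1.0]]
ft_force: [-11.3, -6.1, 13.4]
gripper_width: 0.0153
gripper_force: 61.3
[0.50993992 0.02387346 0.12515655] [-11.32650874  -6.05980096  13.35927621] [-0.84212308  1.83205182 -0.06166289]
```

View pics/w4c.png

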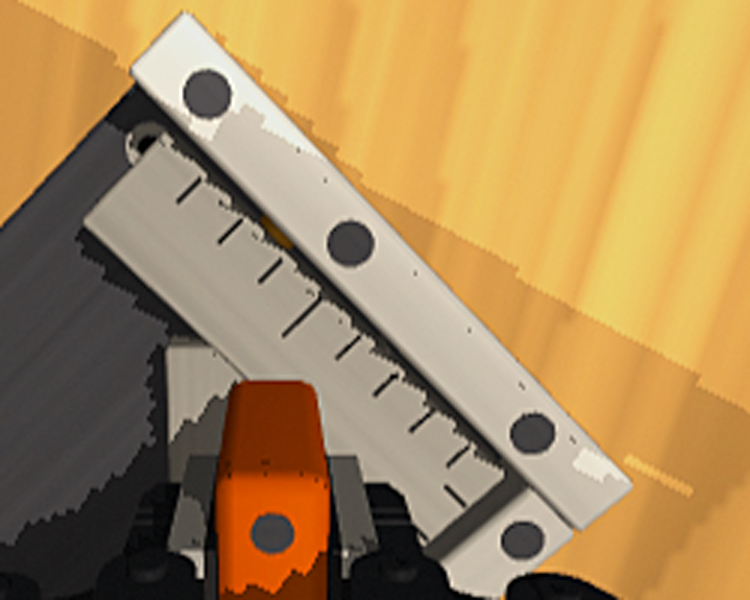

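The square isn't home yet: brass still shows at (275,235), with a gap of about 3 mm. I'll keep pressing.

```bash
python3 -m handwheel '[[[0,0,0],[0,0.02,0],0],[[0,0,0],[0,0.02,0],0],[[0,0,0],[0,0,0],0],[[0,0,0],[0,0,0],0],[[0,0,0],[0,0,0],0],[[0,0,0],[0,0,0],0],[[0,0,0],[0,0,0],0],[[0,0,0],[0,0,0],0],[[0,0,0],[0,0,0],0],[[0,0,0],[0,0,0],0]]'
```

```text
clock: 19.3
position: [0.5103, 0.0241, 0.1252]
orientation: [[-0.46, 0.888, -0.004], [0.888, 0.46, -0.002], [-0.0, -0.004, -1.0]]
ft_force: [-15.6, -7.1, 17.3]
gripper_width: 0.0154
gripper_force: 61.8
```

```bash
python3 -m handwheel '[[[0,0,0],[0,0.02,0],0],[[0,0,0],[0,0.02,0],0],[[0,0,0],[0,0,0],0],[[0,0,0],[0,0,0],0],[[0,0,0],[0,0,0],0],[[0,0,0],[0,0,0],0],[[0,0,0],[0,0,0],0],[[0,0,0],[0,0,0],0],[[0,0,0],[0,0,0],0],[[0,0,0],[0,0,0],0]]'
```

```text
clock: 20.3
position: [0.5106, 0.0242, 0.1252]
orientation: [[-0.46, 0.888, -0.005], [0.888, 0.46, -0.002], [0.0, -0.006, -1.0]]
ft_force: [-19.4, -8.5, 20.6]
gripper_width: 0.0151
gripper_force: 62.3
```

Run:
```python
from h import *
import cv2
T=tcp();np.save('T5.npy',T);s=state();print(T.round(4),s['ft_force'],s['torque'])
im=get_image('wrist')[:,:,::-1]
cv2.imwrite('pics/w5.png',im)
cv2.imwrite('pics/w5c.png',cv2.resize(im[80:280,230:480],None,fx=3,fy=3,interpolation=cv2.INTER_CUBIC))
```

```text
[[-4.597e-01  8.881e-01 -5.200e-03  5.106e-01]
 [ 8.881e-01  4.597e-01 -2.500e-03  2.420e-02]
 [ 2.000e-04 -5.800e-03 -1.000e+00  1.252e-01]
 [ 0.000e+00  0.000e+00  0.000e+00  1.000e+00]] [-19.39154807  -8.48226802  20.55146951] [-1.31795944  3.1156994  -0.14601892]
```

View pics/w5c.png

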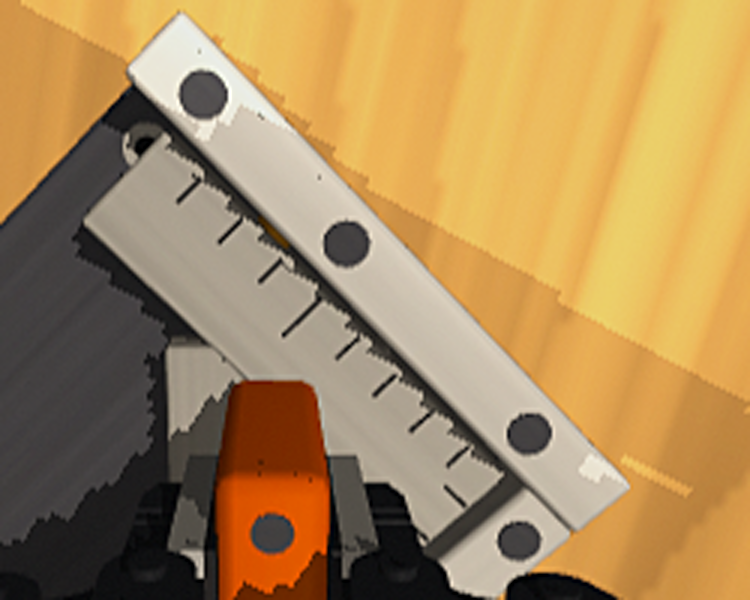

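Brass still shows at about (270,230), so a gap seems to remain on the left. I'll measure it numerically from the last picture.

Run:
```python
from h import *
import cv2
from scipy.ndimage import map_coordinates as mc
np.set_printoptions(precision=4,suppress=True,linewidth=200)
T=np.load('T5.npy');g=cv2.imread('pics/w5.png').astype(float).mean(2)
M=np.array(camera_model('wrist')['mount']);K=np.array(camera_model('wrist')['camera_matrix'])
C=np.linalg.inv(T@M)
def px(P):
    q=(C[:3,:3]@P.T).T+C[:3,3];q=(K@q.T).T;return q[:,:2]/q[:,2:]
a=np.radians(27.2);x=np.array([np.cos(a),np.sin(a),0]);y=np.array([-x[1],x[0],0])
nL=(x+y)/2**.5;tL=(-x+y)/2**.5;nR=(x-y)/2**.5;tR=(-x-y)/2**.5
H=T[:3,3]+.045*x;H[2]=.088  # nominal heel on the square's top
for n,t,ss,nm in [(nL,tL,[.015,.03,.045,.06,.075,.085],'L'),(nR,tR,[.004,.008,.012,.016],'R')]:
  for s in ss:
    d=np.arange(-.006,.0125,.001);P=H+s*t+d[:,None]*n;p=px(P)
    print(nm,s,mc(g,[p[:,1],p[:,0]],order=1).astype(int))
print('d mm',np.arange(-6,12.5,1))
```

```text
L 0.015 [159 161 161 164 107  68  47  41 142 190 186 185 184 187 188 190 191 191 192]
L 0.03 [120 130 140 136 148 155  42  31 136 189 186 185 185 187 188 190 192 192 194]
L 0.045 [158 159 159 157 161 171  91  31 124 190 188 186 185 187 188 190 192 194 195]
L 0.06 [147 147 147 147 107 175  85  28 116 187 188 188 187 188 191 195 197 196 197]
L 0.075 [158 158 158 154 161 167  79  32 108 188 191 189 188 191 192 194 196 198 200]
L 0.085 [156 158 157 153 159 130  44  33  92 182 222 220 198 187 218 231 231 231 228]
R 0.004 [160 160 160 160 164  90  52  55  52  66 144 180 190 193 179  94  67  57  59]
R 0.008 [161 162 162 162 169  89  51  53  51  73 143 180 194  66  64  66  65  66  66]
R 0.012 [166 166 165 166 172 103  51  55  52  76 144 182 187 188 191 195 189 155 165]
R 0.016 [165 165 165 166 170  96  51  53  51  75 146 181 189 188 188 188 187 185 186]
d mm [-6. -5. -4. -3. -2. -1.  0.  1.  2.  3.  4.  5.  6.  7.  8.  9. 10. 11. 12.]
```

The gaps are still about 1.5 mm (right) and 3 mm (left). The push pitches the heel down onto the plate, which raises friction, so I'll relieve the pitch and the downforce.

```bash
python3 -m handwheel '[[[-0.15,0,0],[0,0,-0.005],0],[[-0.15,0,0],[0,0,-0.005],0],[[0,0,0],[0,0,0],0],[[0,0,0],[0,0,0],0],[[0,0,0],[0,0,0],0],[[0,0,0],[0,0,0],0],[[0,0,0],[0,0,0],0],[[0,0,0],[0,0,0],0],[[0,0,0],[0,0,0],0],[[0,0,0],[0,0,0],0]]'
```

```text
clock: 21.35
position: [0.5105, 0.0243, 0.1251]
orientation: [[-0.46, 0.888, -0.001], [0.888, 0.46, 0.0], [0.0, -0.001, -1.0]]
ft_force: [-17.7, -8.1, 16.6]
gripper_width: 0.0151
gripper_force: 61.8
```

```bash
python3 -m handwheel '[[[0,0,0],[0,0,-0.01],0],[[0,0,0],[0,0,-0.01],0],[[0,0,0],[0,0,0],0],[[0,0,0],[0,0,0],0],[[0,0,0],[0,0,0],0],[[0,0,0],[0,0,0],0],[[0,0,0],[0,0,0],0],[[0,0,0],[0,0,0],0],[[0,0,0],[0,0,0],0],[[0,0,0],[0,0,0],0]]'
```

```text
clock: 22.35
position: [0.5105, 0.0243, 0.1251]
orientation: [[-0.46, 0.888, -0.001], [0.888, 0.46, 0.0], [0.0, -0.001, -1.0]]
ft_force: [-15.0, -8.1, 12.7]
gripper_width: 0.0152
gripper_force: 61.1
```

```bash
python3 -m handwheel '[[[0,0,0],[0,0,-0.01],0],[[0,0,0],[0,0,-0.01],0],[[0,0,0],[0,0,-0.01],0],[[0,0,0],[0,0,-0.01],0],[[0,0,0],[0,0,0],0],[[0,0,0],[0,0,0],0],[[0,0,0],[0,0,0],0],[[0,0,0],[0,0,0],0],[[0,0,0],[0,0,0],0],[[0,0,0],[0,0,0],0]]'
```

```text
clock: 23.35
position: [0.5106, 0.0246, 0.1252]
orientation: [[-0.46, 0.888, -0.001], [0.888, 0.46, 0.001], [0.001, -0.0, -1.0]]
ft_force: [-9.7, -6.0, 3.4]
gripper_width: 0.0154
gripper_force: 59.8
```

```bash
python3 -m handwheel '[[[0,0,0],[0.01,0.02,0],0],[[0,0,0],[0.01,0.02,0],0],[[0,0,0],[0,0.02,0],0],[[0,0,0],[0,0,0],0],[[0,0,0],[0,0,0],0],[[0,0,0],[0,0,0],0],[[0,0,0],[0,0,0],0],[[0,0,0],[0,0,0],0],[[0,0,0],[0,0,0],0],[[0,0,0],[0,0,0],0]]'
```

```text
clock: 24.35
position: [0.5108, 0.025, 0.1252]
orientation: [[-0.46, 0.888, -0.003], [0.888, 0.46, -0.001], [0.001, -0.003, -1.0]]
ft_force: [-15.9, -9.8, 8.9]
gripper_width: 0.015
gripper_force: 60.8
```

```bash
python3 -m handwheel '[[[0,0,0],[0.01,0.02,0],0],[[0,0,0],[0.01,0.02,0],0],[[0,0,0],[0,0,0],0],[[0,0,0],[0,0,0],0],[[0,0,0],[0,0,0],0],[[0,0,0],[0,0,0],0],[[0,0,0],[0,0,0],0],[[0,0,0],[0,0,0],0],[[0,0,0],[0,0,0],0],[[0,0,0],[0,0,0],0]]'
```

```text
clock: 25.35
position: [0.511, 0.0253, 0.1253]
orientation: [[-0.459, 0.888, -0.004], [0.888, 0.459, -0.002], [0.0, -0.004, -1.0]]
ft_force: [-19.3, -13.6, 12.1]
gripper_width: 0.0154
gripper_force: 61.2
```

```bash
cat > gap.py <<'E'
from h import *
import cv2,sys
from scipy.ndimage import map_coordinates as mc
np.set_printoptions(precision=4,suppress=True,linewidth=200)
T=tcp();im=get_image('wrist')[:,:,::-1];cv2.imwrite(f'pics/{sys.argv[1]}.png',im);g=im.astype(float).mean(2)
M=np.array(camera_model('wrist')['mount']);K=np.array(camera_model('wrist')['camera_matrix'])
C=np.linalg.inv(T@M)
def px(P):
    q=(C[:3,:3]@P.T).T+C[:3,3];q=(K@q.T).T;return q[:,:2]/q[:,2:]
a=np.radians(27.2);x=np.array([np.cos(a),np.sin(a),0]);y=np.array([-x[1],x[0],0])
nL=(x+y)/2**.5;tL=(-x+y)/2**.5;nR=(x-y)/2**.5;tR=(-x-y)/2**.5
H=T[:3,3]+.045*x;H[2]=.088
for n,t,ss,nm in [(nL,tL,[.03,.045,.06,.075,.085],'L'),(nR,tR,[.004,.008,.012,.016],'R')]:
  for s in ss:
    d=np.arange(-.003,.006,.0005);P=H+s*t+d[:,None]*n;p=px(P)
    print(nm,s,mc(g,[p[:,1],p[:,0]],order=1).astype(int))
print('d mm',np.arange(-3,6,.5)); print(T[:3,3],'brass px',((im[80:250,230:400,2]>im[80:250,230:400,0]*2.+20)).sum())
E
python3 gap.py w6
```

```text
L 0.03 [105  55  65  81  72  56  51  98 145 178 190 186 185 185 184 183 186 186]
L 0.045 [158 161 167 156  95  54  49  87 136 175 191 188 186 185 185 185 185 185]
L 0.06 [141 143 148 148  89  52  40  67 129 169 191 190 187 187 187 186 187 187]
L 0.075 [145 146 152 139  64  56  41  65 121 164 192 191 190 188 188 187 188 189]
L 0.085 [153 155 117  82  67  60  42  61 116 160 189 192 191 190 188 187 204 188]
R 0.004 [159 162 164 154  96  49  51  55  55  54  52  55  74 113 147 165 183 188]
R 0.008 [160 161 166 151  99  55  51  53  53  52  50  52  75 117 146 166 183 192]
R 0.012 [165 167 171 161 112  59  50  54  54  53  52  52  79 119 147 167 183 189]
R 0.016 [165 166 170 163 108  56  49  52  53  52  51  54  79 120 148 168 182 189]
d mm [-3.  -2.5 -2.  -1.5 -1.  -0.5  0.   0.5  1.   1.5  2.   2.5  3.   3.5  4.   4.5  5.   5.5]
[0.511  0.0253 0.1253] brass px 10845
```

```bash
python3 -m handwheel '[[[-0.1,0,0.15],[0.02,0,-0.01],0],[[-0.1,0,0.15],[0.02,0,-0.01],0],[[0,0,0],[0.02,0,-0.01],0],[[0,0,0],[0,0,0],0],[[0,0,0],[0,0,0],0],[[0,0,0],[0,0,0],0],[[0,0,0],[0,0,0],0],[[0,0,0],[0,0,0],0],[[0,0,0],[0,0,0],0],[[0,0,0],[0,0,0],0]]'; python3 gap.py w7
```

```text
clock: 26.4
position: [0.5108, 0.0258, 0.1253]
orientation: [[-0.455, 0.891, 0.0], [0.891, 0.455, -0.002], [-0.002, -0.001, -1.0]]
ft_force: [-12.0, -17.7, 2.7]
gripper_width: 0.0157
gripper_force: 59.9
L 0.03 [ 84  61  57  53  61  57  87 139 176 188 186 185 184 184 183 184 185 186]
L 0.045 [158 163 162 129  72  54  79 131 171 190 188 187 186 185 184 185 186 186]
L 0.06 [ 91  87  95  92  75  56  71 122 165 191 189 188 188 187 186 186 186 186]
L 0.075 [159 161 160  94  68  59  64 114 159 190 191 190 188 188 187 187 188 189]
L 0.085 [141  98  68  70  72  62  63 108 154 186 192 191 189 186 195 217 214 201]
R 0.004 [160 159 163 165 144  74  48  53  55  55  53  52  56  82 122 150 168 185]
R 0.008 [160 160 162 162 133  73  47  53  53  53  52  49  55  82 123 152 170 185]
R 0.012 [166 164 169 171 143  87  51  52  53  54  53  50  54  88 126 151 170 185]
R 0.016 [165 166 168 169 145  85  51  51  53  53  52  49  58  88 125 153 170 185]
d mm [-3.  -2.5 -2.  -1.5 -1.  -0.5  0.   0.5  1.   1.5  2.   2.5  3.   3.5  4.   4.5  5.   5.5]
[0.5108 0.0258 0.1253] brass px 11024
```

```bash
python3 -m handwheel '[[[0,0,0],[-0.01,0.01,0],0],[[0,0,0],[-0.01,0.01,0],0],[[0,0,0],[-0.01,0.01,0],0],[[0,0,0],[0,0,0],0],[[0,0,0],[0,0,0],0],[[0,0,0],[0,0,0],0],[[0,0,0],[0,0,0],0],[[0,0,0],[0,0,0],0],[[0,0,0],[0,0,0],0],[[0,0,0],[0,0,0],0]]'; python3 gap.py w8
python3 - <<'E'
import cv2,numpy as np
im=cv2.imread('pics/w8.png')[100:265,280:425]
b=cv2.resize(im,(528,600),interpolation=cv2.INTER_CUBIC)
b=(255*(b/255.)**.45).astype('uint8');cv2.imwrite('pics/w8c.png',b)
E
```

```text
clock: 27.45
position: [0.5109, 0.0257, 0.1253]
orientation: [[-0.455, 0.891, -0.002], [0.891, 0.455, -0.001], [-0.0, -0.002, -1.0]]
ft_force: [-17.4, -16.2, 6.9]
gripper_width: 0.0154
gripper_force: 60.8
L 0.03 [ 66  70  66  66  68  59  86 136 174 190 187 185 184 183 184 184 185 186]
L 0.045 [157 163 168 124  69  52  78 130 169 189 188 186 186 184 184 185 186 186]
L 0.06 [108 103 110 108  76  57  70 119 162 189 190 188 188 187 186 186 187 188]
L 0.075 [156 158 164  86  67  59  65 112 158 188 191 190 189 188 187 187 188 190]
L 0.085 [159 125  67  68  71  60  61 105 152 186 192 191 190 188 192 190 197 188]
R 0.004 [159 160 165 162 127  63  49  54  55  54  53  52  65  97 135 159 176 188]
R 0.008 [161 161 164 159 117  60  49  54  54  52  50  49  63  98 137 159 177 188]
R 0.012 [166 166 171 164 116  65  49  53  54  54  53  51  65 102 136 159 177 189]
R 0.016 [165 166 169 166 130  71  50  52  52  52  51  49  67 105 137 160 177 186]
d mm [-3.  -2.5 -2.  -1.5 -1.  -0.5  0.   0.5  1.   1.5  2.   2.5  3.   3.5  4.   4.5  5.   5.5]
[0.5109 0.0257 0.1253] brass px 11005
```

View pics/w8c.png

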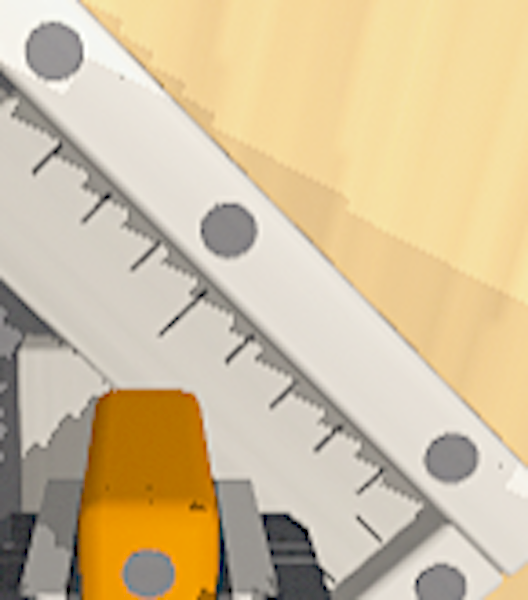

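No brass shows any more and the left fence meets the square. I'll lighten the downforce, rebalance the push, and check that it no longer moves.

```bash
python3 -m handwheel '[[[-0.1,0,0],[0,0,-0.01],0],[[0,0,0],[0,0,-0.01],0],[[0,0,0],[-0.01,0.01,0],0],[[0,0,0],[-0.01,0.01,0],0],[[0,0,0],[0,0,0],0],[[0,0,0],[0,0,0],0],[[0,0,0],[0,0,0],0],[[0,0,0],[0,0,0],0],[[0,0,0],[0,0,0],0],[[0,0,0],[0,0,0],0]]'; python3 gap.py w9; python3 -c "
from plant import *
s=state();print(s['position'],s['orientation'][0],s['ft_force'],s['torque'])"
```

```text
clock: 28.5
position: [0.511, 0.0257, 0.1253]
orientation: [[-0.455, 0.89, -0.002], [0.89, 0.455, -0.0], [0.001, -0.002, -1.0]]
ft_force: [-19.3, -15.9, 6.6]
gripper_width: 0.0156
gripper_force: 60.7
L 0.03 [ 64  68  67  62  67  59  83 132 171 190 187 185 184 184 184 184 185 186]
L 0.045 [158 163 171 132  79  53  73 124 166 190 188 187 186 185 184 185 186 186]
L 0.06 [127 122 134 114  76  57  68 116 160 188 190 188 187 186 186 186 186 187]
L 0.075 [154 158 166  88  68  58  62 107 153 187 192 189 189 188 188 187 188 190]
L 0.085 [159 129  70  68  70  59  57 100 149 184 192 190 190 188 191 191 196 187]
R 0.004 [160 162 167 139  63  50  52  54  55  54  52  49  67 104 139 162 178 188]
R 0.008 [160 161 164 159 116  59  49  53  53  51  49  50  67 105 141 161 179 190]
R 0.012 [165 166 170 161 113  62  50  54  55  53  52  52  69 108 140 162 179 189]
R 0.016 [165 166 170 168 122  60  48  53  53  52  50  51  70 110 141 162 179 187]
d mm [-3.  -2.5 -2.  -1.5 -1.  -0.5  0.   0.5  1.   1.5  2.   2.5  3.   3.5  4.   4.5  5.   5.5]
[0.511  0.0257 0.1253] brass px 10997
[0.51096993 0.02568406 0.12532456] [-0.4550039   0.89048777 -0.00172757] [-18.36392183 -16.1884981    7.20069761] [-2.82305066  3.32916355  0.02556691]
```

```bash
python3 -m handwheel '[[[0,0,0],[-0.02,0,0],0],[[0,0,0],[-0.02,0,0],0],[[0,0,0],[-0.02,0,0],0],[[0,0,0],[0,0,0],0],[[0,0,0],[0,0,0],0],[[0,0,0],[0,0,0],0],[[0,0,0],[0,0,0],0],[[0,0,0],[0,0,0],0],[[0,0,0],[0,0,0],0],[[0,0,0],[0,0,0],0]]'; python3 gap.py w10
```

```text
clock: 29.55
position: [0.5111, 0.0254, 0.1253]
orientation: [[-0.455, 0.89, -0.003], [0.89, 0.455, 0.002], [0.003, -0.002, -1.0]]
ft_force: [-22.9, -9.5, 9.5]
gripper_width: 0.0154
gripper_force: 61.2
L 0.03 [ 69  54  49  62  70  61  67 111 155 185 188 184 184 184 184 184 184 185]
L 0.045 [159 162 168 144 116  61  54  99 149 184 188 187 186 185 185 183 185 185]
L 0.06 [138 133 145 125  97  58  48  89 142 178 189 188 187 187 186 186 186 187]
L 0.075 [150 127 128  92  67  62  44  77 137 174 192 191 189 188 188 188 189 189]
L 0.085 [155 161 118  67  71  62  44  72 130 169 193 217 226 209 209 188 191 186]
R 0.004 [160 162 167 151 107  57  52  54  54  52  51  52  85 124 151 170 186 189]
R 0.008 [161 161 164 154  99  55  50  53  51  51  49  55  85 125 152 171 186 193]
R 0.012 [164 166 171 151  85  52  52  55  54  52  51  57  88 128 151 169 185 190]
R 0.016 [165 166 170 164 100  42  50  53  52  51  50  59  88 127 154 172 185 187]
d mm [-3.  -2.5 -2.  -1.5 -1.  -0.5  0.   0.5  1.   1.5  2.   2.5  3.   3.5  4.   4.5  5.   5.5]
[0.5111 0.0254 0.1253] brass px 10936
```

```bash
cat > yaw.py <<'E'
from h import *
import cv2
from scipy.ndimage import map_coordinates as mc
M=np.array(camera_model('wrist')['mount']);K=np.array(camera_model('wrist')['camera_matrix'])
a=np.radians(27.2);x=np.array([np.cos(a),np.sin(a),0]);y=np.array([-x[1],x[0],0])
nL=(x+y)/2**.5;tL=(-x+y)/2**.5
def go(name,T,zs,zf=.094):
    g=cv2.imread(f'pics/{name}.png').astype(float).mean(2);C=np.linalg.inv(T@M)
    ss=np.arange(.02,.0851,.001)
    def edge(z,rising,lo,hi,thr=110):
        H=T[:3,3]+.045*x;H[2]=z;o=[]
        for s in ss:
            d=np.arange(lo,hi,.0001);P=H+s*tL+d[:,None]*nL;q=(C[:3,:3]@P.T).T+C[:3,3];q=(K@q.T).T;q=q[:,:2]/q[:,2:]
            v=mc(g,[q[:,1],q[:,0]],order=1);m=(v>thr) if rising else (v<thr)
            o.append(d[np.argmax(m)] if m.any() else np.nan)
        o=np.array(o);k=np.isfinite(o)
        for _ in range(4):
            c=np.polyfit(ss[k],o[k],1);r=abs(np.polyval(c,ss)-o);k=r<max(.0004,1.5*np.nanmedian(r[k]))
        return 27.2-np.degrees(c[0]),np.polyval(c,.05)*1e3,k.sum()
    print(name,'square yaw,d',edge(zs,False,-.004,.004),'fence',edge(zf,True,.0015 if name in('w3','w5') else -.0002,.02))
if __name__=='__main__':
    go('w3',np.load('T3.npy'),.092);go('w5',np.load('T5.npy'),.088)
    go('w2',np.load('T2.npy'),.1566);go('w10',tcp(),.088)
E
python3 yaw.py
```

```text
w3 square yaw,d (np.float64(27.39298939166022), np.float64(0.4018145697566092), np.int64(58)) fence (np.float64(26.8845839603805), np.float64(15.795381399339997), np.int64(58))
w5 square yaw,d (np.float64(27.077974437904743), np.float64(-0.9289081193428632), np.int64(28)) fence (np.float64(26.844181308733077), np.float64(2.4768987231673805), np.int64(66))
w2 square yaw,d (np.float64(27.359787055627056), np.float64(0.36084934750967484), np.int64(56)) fence (np.float64(27.2), np.float64(-0.19999999999999993), np.int64(53))
w10 square yaw,d (np.float64(26.123696566315502), np.float64(-2.365290515481704), np.int64(23)) fence (np.float64(26.863796187848294), np.float64(1.2444212503913994), np.int64(66))
```

```bash
python3 -m handwheel '[[[-0.1,0,0.2],[0,0.01,-0.01],0],[[-0.1,0,0],[0,0.01,-0.01],0],[[0,0,0],[0,0.01,-0.01],0],[[0,0,0],[0,0,0],0],[[0,0,0],[0,0,0],0],[[0,0,0],[0,0,0],0],[[0,0,0],[0,0,0],0],[[0,0,0],[0,0,0],0],[[0,0,0],[0,0,0],0],[[0,0,0],[0,0,0],0]]'; python3 gap.py w11 >/dev/null
cat > both.py <<'E'
import sys
from yaw import *
nR=(x-y)/2**.5;tR=(-x-y)/2**.5
def prof(name,T,n,t,ss,z,rising,lo,hi,thr=110):
    g=cv2.imread(f'pics/{name}.png').astype(float).mean(2);C=np.linalg.inv(T@M);H=T[:3,3]+.045*x;H[2]=z;o=[]
    for s in ss:
        d=np.arange(lo,hi,.0001);P=H+s*t+d[:,None]*n;q=(C[:3,:3]@P.T).T+C[:3,3];q=(K@q.T).T;q=q[:,:2]/q[:,2:]
        v=mc(g,[q[:,1],q[:,0]],order=1);m=(v>thr) if rising else (v<thr);o.append(d[np.argmax(m)]*1e3)
    return np.round(np.array(o),2)
S=np.arange(.004,.021,.002)
if __name__=='__main__':
    T3=np.load('T3.npy')
    print('w3 R square',prof('w3',T3,nR,tR,S,.092,False,-.004,.004))
    print('w5 R fence',prof('w5',np.load('T5.npy'),nR,tR,S,.094,True,-.0005,.01))
    n=sys.argv[1];T=tcp()
    print(n,'R fence',prof(n,T,nR,tR,S,.094,True,-.0005,.01));print('R sq',prof(n,T,nR,tR,S,.088,False,-.004,.004))
    go(n,T,.088)
E
python3 both.py w11
```

```text
clock: 30.6
position: [0.5111, 0.0255, 0.1253]
orientation: [[-0.452, 0.892, -0.002], [0.892, 0.452, 0.003], [0.003, -0.0, -1.0]]
ft_force: [-22.2, -12.4, 6.2]
gripper_width: 0.0152
gripper_force: 60.6
w3 R square [-0.8 -0.8 -0.8 -4.  -0.7 -0.8 -0.8 -0.7 -4. ]
w5 R fence [0.4 0.3 0.3 0.3 0.3 0.3 0.3 0.3 0.5]
w11 R fence [0.2 0.2 0.2 0.2 0.2 0.2 0.2 0.2 0.2]
R sq [-1.  -1.  -1.  -4.  -1.  -0.9 -1.  -1.  -4. ]
w11 square yaw,d (np.float64(26.187206985064005), np.float64(-2.41053647240448), np.int64(18)) fence (np.float64(26.840204490419232), np.float64(1.1788716842647444), np.int64(65))
```

Run:
```python
from both import *
T=np.load('T3.npy');s=np.arange(.03,.09,.006)
i=prof('w3',T,nL,tL,s,.094,True,.010,.022);
g=cv2.imread('pics/w3.png').astype(float)
# print raw profile in B channel across fence
C=np.linalg.inv(T@M)
def raw(z,lo,hi,s,ch,st=.0005):
    H=T[:3,3]+.045*x;H[2]=z;d=np.arange(lo,hi,st);P=H+s*tL+d[:,None]*nL;q=(C[:3,:3]@P.T).T+C[:3,3];q=(K@q.T).T;q=q[:,:2]/q[:,2:]
    return mc(g[:,:,ch],[q[:,1],q[:,0]],order=1).astype(int)
print('inner',i)
for ss in (.035,.05,.088): print('outer 26.5..33 B',raw(.094,.0265,.033,ss,0))
for ss in (.07,.078): print('sq inner edge -25..-18',raw(.092,-.025,-.018,ss,0), 'outer -1..2',raw(.092,-.001,.0025,ss,0))
# leg end: along t at middle of leg
H=T[:3,3]+.045*x;H[2]=.092;t=np.arange(.085,.094,.0005)
for dd in(-.008,-.014):
    P=H+t[:,None]*tL+dd*nL;q=(C[:3,:3]@P.T).T+C[:3,3];q=(K@q.T).T;q=q[:,:2]/q[:,2:];print('legend 85..94',mc(g[:,:,0],[q[:,1],q[:,0]],order=1).astype(int))
```

```text
inner [15.7 15.7 15.8 15.8 15.8 15.9 15.9 15.9 11.2 15.9]
outer 26.5..33 B [202 205 209 206 201 146  76  82  90  93  95  95  98 100]
outer 26.5..33 B [233 235 237 236 230 193 108  93  95  95  95  95  97  96]
outer 26.5..33 B [123 126 122 125 132 120 101 106 106 108 107 108 107 107]
sq inner edge -25..-18 [ 34  34  33  33  31  28  37  91 148 159 150 146 145 147 149] outer -1..2 [157 163 126  91  85  75  75]
sq inner edge -25..-18 [ 32  32  33  33  32  28  40 107 152 154 149 146 146 146 148] outer -1..2 [164 159 109  85  85  73  71]
legend 85..94 [154 154 156 155 155 156 156 156 157 158 138  91  76  77  79  80  80  79]
legend 85..94 [153 153 153 154 153 153 152 153 154 155 141  92  73  80  81  80  80  80]
```

```bash
python3 -m handwheel '[[[0,0,0],[0.03,0,0],0],[[0,0,0],[0.03,0,0],0],[[0,0,0],[0.02,0.01,0],0],[[0,0,0],[0,0,0],0],[[0,0,0],[0,0,0],0],[[0,0,0],[-0.02,0,0],0],[[0,0,0],[-0.03,0,0],0],[[0,0,0],[-0.03,0,0],0],[[0,0,0],[-0.03,0,0],0],[[0,0,0],[-0.03,0,0],0]]';python3 -m handwheel '[[[0,0,0],[0.03,0,0],0],[[0,0,0],[0.03,0,0],0],[[0,0,0],[0.03,0,0],0],[[0,0,0],[0.02,0,0],0],[[0,0,0],[-0.03,0,0],0],[[0,0,0],[-0.02,0,0],0],[[0,0,0],[0.01,0,0],0],[[0,0,0],[0,0,0],0],[[0,0,0],[0,0,0],0],[[0,0,0],[0,0,0],0]]'; python3 gap.py w12 >/dev/null;python3 both.py w12
```

```text
clock: 31.65
position: [0.5113, 0.0252, 0.1253]
orientation: [[-0.452, 0.892, -0.003], [0.892, 0.452, 0.005], [0.006, -0.001, -1.0]]
ft_force: [-28.5, -4.0, 12.6]
gripper_width: 0.0155
gripper_force: 61.3
clock: 32.65
position: [0.5112, 0.0255, 0.1253]
orientation: [[-0.452, 0.892, -0.002], [0.892, 0.452, 0.002], [0.003, -0.0, -1.0]]
ft_force: [-21.5, -12.7, 7.3]
gripper_width: 0.0154
gripper_force: 60.8
w3 R square [-0.8 -0.8 -0.8 -4.  -0.7 -0.8 -0.8 -0.7 -4. ]
w5 R fence [0.4 0.3 0.3 0.3 0.3 0.3 0.3 0.3 0.5]
w12 R fence [0.2 0.1 0.1 0.1 0.1 0.1 0.1 0.1 0.1]
R sq [-1.  -1.  -0.9 -4.  -1.  -0.9 -0.9 -1.  -4. ]
w12 square yaw,d (np.float64(26.14263243262221), np.float64(-2.4352272727272757), np.int64(21)) fence (np.float64(26.85005381641073), np.float64(1.111589299510688), np.int64(65))
```

The side-to-side wiggle came back to the same pose and balanced forces: about 25 N along the corner axis and about 1.5 N sideways. That means both fences are blocking it, so it is seated. I'm handing in while still holding the push.

```bash
python3 -c "
from plant import *
print(finish_job())"
```

```text
the job is handed in; nothing more can be done
None
```

I handed the job in at about 33 s with the square still gripped and pressed into the corner with about 25 N. Force balance and a wiggle test say it is seated on both fences. The pictures show no brass at the left pin, but they could not resolve the last 0.5 mm or so of gap and did not show the right pin.

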